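# Hang up the dip basket and hold the sprung dryer hood below its balance point

### The arm

A 7-joint arm with a two-finger parallel gripper is mounted at the origin on a cart in front of the work surface, level with it; the furniture and walls round the work are solid. World frame = base frame: x ahead of the robot, y to its left, z up, the work surface at z = 0. Lengths are in mm, angles in rad, forces in N, time in s.
With the tool pointing down it reaches from about 400 to 875 mm from the base axis. Payload 4.4 kg.
Tool frame: the origin (TCP) lies midway between the tips of the shut fingers; the grasp point (between the pads) lies 19 mm behind it; z points along the fingers, y is the line along which they close (so a half turn about z gives the same grasp; the last joint's range is limited). The gripper opens to 85 mm and grips with 20 to 120 N. Pads are 22 mm wide; open, the fingers measure 114 mm over their backs; the gripper's body (76 mm by 85 mm) begins 54 mm behind the grasp point. The pads swing forward as they close: fully open they stand 13 mm farther back than shut.
Start: joints at [-1.242, 0.628, 0.038, 1.517, -0.027, 0.996, -0.02], TCP at [249.982, 600.022, 202.113] pointing down, gripper open.
Joint ranges: [-3.06, 3.06], [-0.37, 2.12], [-1.25, 1.32], [0.18, 2.47], [-1.1, 4.24], [0.23, 1.98], [-2.94, 2.94]. Speed limits (rad/s): [2.57, 2.57, 3.14, 3.14, 3.14, 3.14, 3.14].

### API

Orientations are given as [roll, pitch, yaw] about the fixed x, y, z axes, in that order (R = Rz(yaw) Ry(pitch) Rx(roll)).
In Python, from cell import monitor, cams, ctrl gives the robot as it stands.
- The arm moves only by the tool drive_tool, never from a script. Its argument "motion" is a list of rows, each an object with "fingers": the opening, from 0 (shut) to 1 (fully open); "linear": the shift along the tool's x, y, z in m, a list of three; "twist": the turn about the tool's z in rad. In form: [{"fingers": fingers, "linear": [x, y, z], "twist": twist}, ...]. A call has 1 to 5 rows; each row shifts and turns the commanded pose from where the row before left it, along the tool's axes as they then stand; what a row does not reach is not made up. A row lasts 1/12 s, in which the tool goes at most 41.7 mm and 7.16 degrees, less where a joint would pass 70% of its speed; a pose out of reach is approached as far as the arm can. A call with a gripper value outside its range is refused whole. The fingers move at their own pace and stop on an object; the grip force is fixed at half the most. Time passes only in rows, so rows that do not move let the fingers close. It gives the time, the measured TCP pose, the force, the opening and the grip force at its end, in the units of the state.
- monitor.read_state(): the state, without advancing time (a new reading comes with each control period).
- cams.get_image(name): name is "side" or "top"; returns a dict with "color" (400x640x3 uint8, blue, green, red), "K" (3x3 intrinsics, pixels), "R" (3x3) and "t" (3): a world point X has camera coordinates R X + t. Camera axes: x right, y down, z forward; pixel columns grow to the right and rows downward; lengths in mm; the calibration is good to about 2 mm. A picture is of the moment at which its call begins. There is no depth.
- ctrl.finish_job(): hands the job in; it is judged then, once.
The state is a dict: "clock": time; "qpos": joint angles; "qd": joint speeds; "tau": joint torques, N m; "eef_pos": TCP position; "tool_rot": TCP orientation; "force": force on the tool from outside, world axes, zero at the start; "torque": the same for the moment, N m; "width": finger opening in mm; "gripper_force": force on a finger pad.
Only numpy, scipy, OpenCV 4.12 (cv2) and the standard library are available. Lean on these libraries where they do the work, as an engineer would, in place of code of your own. Each camera call takes 0.05 s, during which the arm holds its last target. There are 200 camera calls.

### The job

The dip basket was left on the hood of the specimen dryer: hang it by its wire bail on the drain hook. Then raise the dryer's sprung hood by its bow handle until it is past its balance point, without letting it spring all the way open, ease it back to just below the balance point (within about ten degrees) and finish there, still holding the handle, so that the hood would fall shut if let go. Leave the other things on the bench where they are.

Things in the scene. Friction and masses are not known exactly. Their poses are not given: they have to be found in the camera images.
- basket: Loose steel wire dip basket, tray 64 x 84 x 30 mm, about 0.15 kg, starts on the closed hood. Origin: centre of its underside. A 6 mm wire bail stands in its y-z plane: uprights at y = +-40 mm, level bar along y 105 mm up, loop open for 75 mm below the bar. On mid-bar an upright yellow grip, 16 (x) x 24 (y) mm, 106 to 150 mm up; gripped across y it leaves the hook's way along x free.
- basket_bail (a point): Middle of the bail's level bar (its wire axis), 105 mm above the basket's underside; axes as the basket.
- basket_grip (a point): Point on the yellow grip to grasp, 131 mm above the basket's underside, 26 mm above the bail bar's axis, 19 mm below the top of the grip; axes as the basket.
- hook_stand: Drain hook stand, fixed. Base 110 x 90 x 12 mm, column 16 mm thick, 195 mm high at x = +30 mm; from it an 8 mm rod hook reaches to the stand's -x (towards the robot) at y = 0: level arm with axis 178 mm high, seat dipped to 170 mm, upturned end. Origin: centre of the base's underside. The basket hangs in it with its underside 72 mm above the bench.
- hook_seat (a point): Where the axis of the bail bar lies when it hangs in the hook's seat: 177 mm high, at x = -42.5 mm in the stand's frame; axes as the stand. The bail bar must come to lie across the hook (along the stand's y).
- hook_tip (a point): Centre of the red ball (11 mm) at the upturned end of the hook: 196 mm high, 23.5 mm to the stand's -x of the seat. The bail bar must pass over it from -x and then go down into the seat.
- dryer: Specimen dryer, a white open-topped box 130 x 160 mm, 94 mm high, fixed to the bench, with vent slots and a lamp on its front (-x, roughly towards the robot). Origin: centre of its underside, z up. The blue hood closes its top (upper face of the closed hood 109 mm high, 140 x 160 x 10 mm, 0.93 kg with its handle).
- hood_hinge (a point): Middle of the hood's hinge axis, which runs along the dryer's y at the rear top edge (x = +60 mm, z = 97 mm in the dryer's frame); axes as the dryer.
- hood (a joint): Angle of the sprung hood, rad: 0 closed, grows as the front edge rises; stop at 1.5. Gravity works against a spring: the balance point is at 1.05 (60 degrees). Below it the hood falls shut (about 1.4 N up at the handle lifts it from closed), above it springs open; it stays nowhere between unless held. Past balance: over 1.09. All the way open: over 1.40. Just below: 0.84 to 1.03.
- hood_handle (a point): Steel bow handle moving with the hood. Grip bar 12 mm round, 110 mm long along the dryer's y, 45 mm clear of the hood's front edge, an arm at each end. Origin: middle of the bar, 180 mm in front of the hinge axis and 7 mm above it when closed (104 mm above the bench); axes turn with the hood. A gripper pointing down and closing across the bar can stay so: the bar turns between the pads.
- specimen_red: Bystander, leave: red moulded specimen puck 30 mm wide, 18 mm high; origin at its underside.
- specimen_black: Bystander, leave: black moulded specimen puck 30 mm wide, 18 mm high; origin at its underside.
- pliers_orange: Bystander, leave: pliers with orange handles, 63 x 134 x 14 mm, lying flat.
- hex_key_set: Bystander, leave: red holder with black hex keys, 58 x 83 x 22 mm, lying flat.
- marker: Bystander, leave: red marker pen, 135 x 12 x 12 mm, lying flat.
- tape_roll: Bystander, leave: roll of blue tape, 69 mm wide, 19 mm high, lying flat.

How it is judged:
By the outcome, as a careful person would: the job done as asked, in the order asked, and still so for the second after the job is handed in, while the arm keeps its last pose, push and grip.
It also fails if it takes over 61 s, if anything falls off the work surface, if the arm or the gripper's body presses on something with over 40 N, if the wrist force passes 120 N, or if a joint passes its speed limit or range.

## Working session

There is one attempt and no reset: what is moved stays moved. The work goes in short steps, Python scripts to look and compute and a tool call to move; the robot and the scene stay as the last step left them, time stands still between calls to the robot, and variables do not carry over. Pictures are saved under pics/ and viewed, at most 10 in all, crops included, and the job is handed in when it is done.

Besides the shell and the picture viewer there is one more tool, called after "Request:" as name(argument=value, ...) on one line, values as JSON. drive_tool: Moves the arm, as the interface text tells. Its arguments: {"type":"object","properties":{"motion":{"type":"array"}},"required":["motion"]}

```bash
ls; mkdir -p pics; python3 - <<'E'
from cell import monitor,cams
import cv2,pickle
print(monitor.read_state())
d={}
for n in("side","top"):
    d[n]=cams.get_image(n); cv2.imwrite(f"pics/{n}0.png",d[n]["color"]); print(n,d[n]["K"],d[n]["R"],d[n]["t"])
pickle.dump(d,open("d0.pkl","wb"))
E
```

```text
pics
{'clock': 0.0, 'qpos': array([-1.24181477,  0.62930247,  0.03843577,  1.51835588, -0.02700004,
        0.99631711, -0.01999026]), 'qd': array([-0.00118466,  0.00059205,  0.00035897,  0.00055156, -0.00047901,
       -0.00019247,  0.00118164]), 'tau': array([ 3.18036364e-04, -5.63398647e+01,  1.22653272e+00, -1.93433082e+01,
        1.11058663e-02,  1.09255873e-02, -1.15108094e-05]), 'eef_pos': array([249.70459568, 599.39169927, 201.22120431]), 'tool_rot': array([-3.13972767e+00,  1.85489293e-05,  2.74682611e+00]), 'force': array([ 0.54753387, -0.16298916,  0.40994019]), 'torque': array([-0.03363814,  0.01464455, -0.00137599]), 'gripper_force': 0.0, 'width': 85.6834703401074}
side [[441.49938846   0.         314.58114315]
 [  0.         441.49938846 203.802876  ]
 [  0.           0.           1.        ]] [[ 0.6077944  -0.79392962 -0.01617801]
 [-0.62564362 -0.46621745 -0.62546891]
 [ 0.48903582  0.39027817 -0.78008135]] [-363.87238994  371.41712953  994.61856092]
top [[416.73240831   0.         315.40980574]
 [  0.         416.73240831 198.77663467]
 [  0.           0.           1.        ]] [[-0.01210157 -0.99987044 -0.010614  ]
 [-0.99379082  0.01320076 -0.11047869]
 [ 0.11060449  0.00921113 -0.99382182]] [ -93.39854397  474.35716523 1309.13721157]
```

View pics/side0.png

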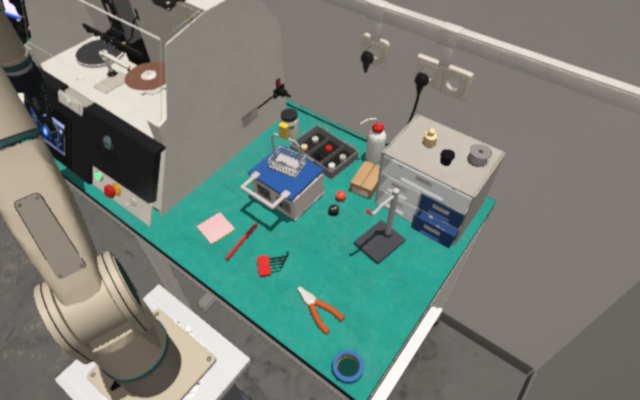

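View pics/top0.png

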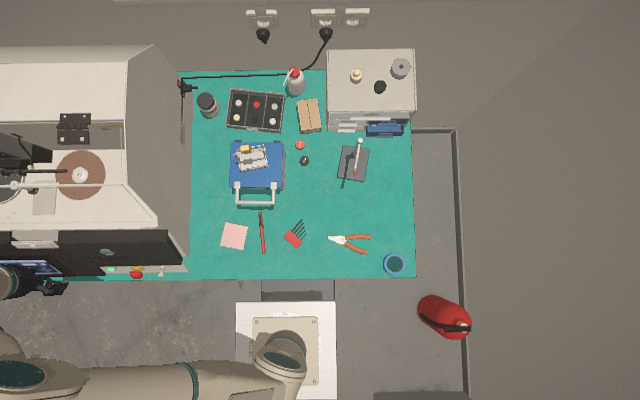

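The side view shows the basket on the blue hood, with its yellow grip near (285,130), the bow handle near (265,210), and the hook stand at (385,235) with its red tip near (372,212). In the top view the grip is near (244,149), the handle bar near (255,203) and the hook near (358,155). I'll crop these for detail.

```bash
python3 - <<'E'
import cv2,pickle,numpy as np
d=pickle.load(open("d0.pkl","rb"))
s,t=d["side"]["color"],d["top"]["color"]
r=lambda i,x,y,w,h:cv2.resize(i[y:y+h,x:x+w],(400,300),interpolation=cv2.INTER_CUBIC)
cv2.imwrite("pics/c0.png",np.vstack([np.hstack([r(s,235,115,100,75+0),r(s,340,185,100,75)]),np.hstack([r(t,215,135,100,75),r(t,320,130,80,60)])]))
for n,i in(("side",s),("top",t)):
    hsv=cv2.cvtColor(i,cv2.COLOR_BGR2HSV)
    for c,lo,hi in(("yel",(20,120,100),(35,255,255)),("red",(0,120,90),(8,255,255)),("red2",(170,110,90),(180,255,255)),("blue",(105,140,60),(125,255,255))):
        k,_,st,ce=cv2.connectedComponentsWithStats(cv2.inRange(hsv,lo,hi))
        print(n,c,[(list(map(int,st[j])),ce[j].round(1).tolist()) for j in range(1,k) if st[j][4]>5])
E
```

```text
side yel [([279, 122, 10, 17, 136], [283.8, 129.7]), ([113, 184, 8, 9, 34], [117.1, 187.1])]
side red [([277, 80, 3, 6, 14], [278.3, 82.4]), ([373, 123, 11, 10, 92], [377.7, 127.3]), ([325, 144, 8, 8, 46], [328.4, 147.5]), ([104, 185, 11, 13, 109], [109.1, 190.9]), ([336, 191, 10, 10, 82], [340.4, 195.6]), ([367, 209, 3, 4, 10], [368.0, 210.8]), ([226, 224, 31, 36, 137], [240.1, 242.4]), ([257, 255, 14, 22, 231], [263.5, 265.7]), ([316, 301, 27, 19, 66], [328.8, 309.8]), ([309, 304, 5, 6, 15], [310.8, 305.9]), ([312, 310, 9, 16, 35], [315.2, 316.8]), ([321, 326, 5, 7, 16], [323.4, 329.0])]
side red2 []
side blue [([6, 13, 13, 6, 32], [11.5, 16.0]), ([31, 108, 4, 5, 15], [32.3, 110.2]), ([41, 124, 8, 15, 67], [44.4, 131.2]), ([249, 155, 74, 45, 1179], [287.0, 177.7]), ([420, 196, 27, 25, 195], [430.1, 207.4]), ([447, 210, 16, 17, 152], [454.6, 218.5]), ([413, 212, 44, 35, 602], [434.5, 228.8]), ([333, 352, 30, 30, 263], [346.8, 369.3])]
top yel [([240, 145, 11, 9, 63], [245.2, 149.1]), ([131, 266, 14, 5, 50], [137.7, 267.7])]
top red [([289, 66, 11, 12, 84], [294.2, 71.9]), ([179, 81, 2, 6, 9], [179.4, 83.7]), ([253, 101, 7, 7, 38], [256.1, 104.3]), ([296, 140, 8, 9, 52], [299.6, 144.4]), ([353, 171, 4, 4, 12], [354.5, 172.5]), ([259, 212, 6, 42, 113], [261.5, 233.2]), ([284, 230, 18, 18, 163], [292.4, 238.8]), ([130, 271, 13, 8, 87], [135.8, 274.4]), ([417, 295, 55, 45, 1319], [443.9, 314.9])]
top red2 []
top blue [([249, 144, 6, 2, 6], [251.5, 144.8])]
```

View pics/c0.png

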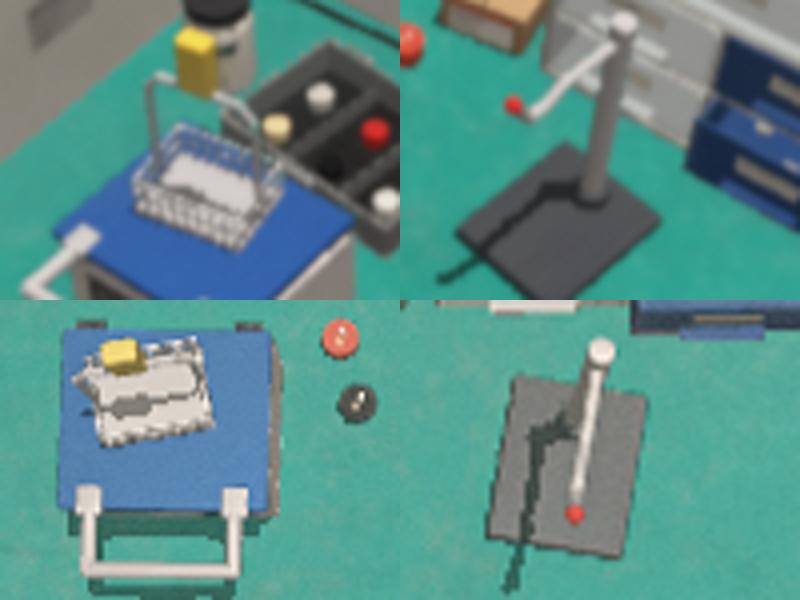

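The crops show the yellow grip standing clear of the bail and the bail running roughly along image-horizontal in the top view. The handle bar in the top view runs from (237.5,202.5) to (274.5,202.5). The hook tip is at side (368.3,211.2) and top (354.5,172.5), and the column top at side (396,190.5) and top (360.2,140).

```bash
cat > h.py <<'E'
import numpy as np,cv2,pickle
def P(c): return c["K"]@np.c_[c["R"],c["t"]]
def tri(d,ps,pt):
    X=cv2.triangulatePoints(P(d["side"]),P(d["top"]),np.float64(ps).reshape(2,1),np.float64(pt).reshape(2,1)).ravel(); X=X[:3]/X[3]
    return X.round(1),[(proj(d[n],X)-p).round(1).tolist() for n,p in(("side",ps),("top",pt))]
def proj(c,X): x=P(c)@np.append(X,1); return x[:2]/x[2]
def plane(c,p,z):
    C=-c["R"].T@c["t"]; r=c["R"].T@np.linalg.solve(c["K"],[*p,1]); return C+r*(z-C[2])/r[2]
E
python3 - <<'E'
from h import *
d=pickle.load(open("d0.pkl","rb")); T=d["top"];S=d["side"]
print("grip",tri(d,(283.8,129.7),(245.3,149.1)))
print("tip",tri(d,(368.3,211.2),(354.5,172.5)))
print("col",tri(d,(396,190.5),(360.2,140)))
c3=lambda x,y:(215+x/4,135+(y-300)/4)
c4=lambda x,y:(320+(x-400)/5,130+(y-300)/5)
def edges(name,q,z):
    W=[plane(T,p,z)[:2] for p in q]; print(name,"corners",np.round(W).tolist(),"mid",np.mean(W,0).round(1))
    for i in range(4):
        v=W[(i+1)%4]-W[i]; print("   len",np.linalg.norm(v).round(),"ang",np.degrees(np.arctan2(v[1],v[0])).round(1))
edges("base",[c4(515,375),c4(648,395),c4(622,556),c4(487,537)],12)
edges("hood",[c3(63,330),c3(270,330),c3(270,512),c3(60,508)],109)
edges("tray",[c3(90,352),c3(203,337),c3(213,425),c3(103,445)],135)
a,b=[plane(T,p,104) for p in((237.3,202.6),(274.7,202.6))]
print("bar",a.round(1),b.round(1),"side proj",proj(S,a),proj(S,b))
i=cv2.resize(S["color"][150:225,230:330],(800,600),interpolation=cv2.INTER_CUBIC)
for p in(a,b): cv2.circle(i,tuple(int(v) for v in (proj(S,p)-(230,150))*8),4,(0,0,255),-1)
cv2.imwrite("pics/c1.png",i)
E
```

```text
grip (array([588.2,  87. , 242.8]), [[-0.3, 0.0], [0.2, -0.3]])
tip (array([ 527.7, -212.6,  196.9]), [[-0.5, 0.1], [0.3, -0.3]])
col (array([ 621. , -230.9,  195.4]), [[-0.4, 0.1], [0.3, -0.3]])
base corners [[651.0, -192.0], [636.0, -279.0], [530.0, -259.0], [544.0, -172.0]] mid [ 590.3 -225.4]
   len 88.0 ang -99.6
   len 108.0 ang 169.5
   len 88.0 ang 81.1
   len 109.0 ang -10.7
hood corners [[640.0, 156.0], [638.0, -2.0], [498.0, -1.0], [503.0, 157.0]] mid [569.8  77.6]
   len 158.0 ang -90.8
   len 140.0 ang 179.8
   len 159.0 ang 88.1
   len 137.0 ang -0.4
tray corners [[617.0, 130.0], [627.0, 46.0], [560.0, 38.0], [546.0, 120.0]] mid [587.4  83.7]
   len 85.0 ang -83.1
   len 67.0 ang -173.6
   len 83.0 ang 99.7
   len 71.0 ang 8.3
bar [456.  135.7 104. ] [454.5  22.7 104. ] side proj [241.77040905 188.15513907] [273.16461917 208.21660353]
```

View pics/c1.png

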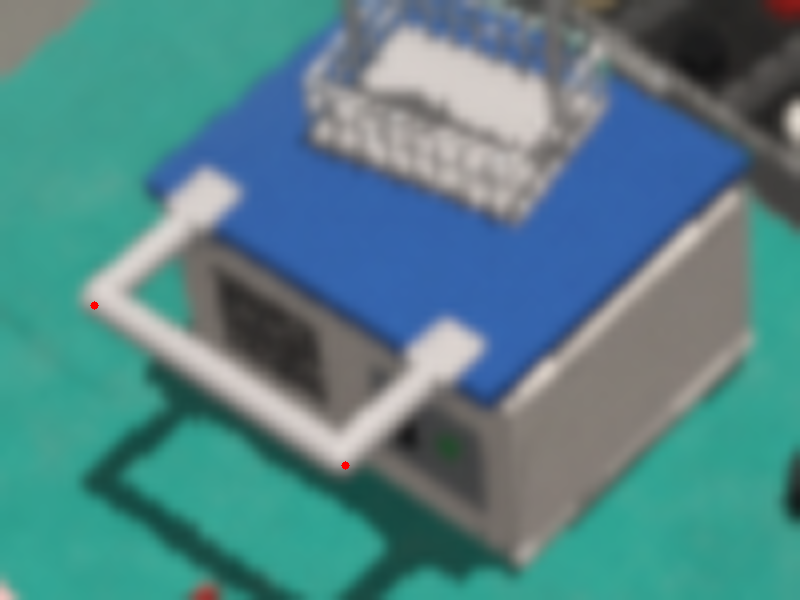

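The red dots (bar ends cast at z=104) land within about 0.6 px of the bar's ends in the side view, so the handle height and position hold. Before leaving the start pose I'll check the machine's corner on the left.

```bash
python3 - <<'E'
from h import *
d=pickle.load(open("d0.pkl","rb")); T=d["top"];S=d["side"]
a=cv2.resize(S["color"][60:260,20:290],(400,296)); b=cv2.resize(T["color"][30:290,0:200],(400,520))
o=np.zeros((520,800,3),np.uint8);o[:296,:400]=a;o[:,400:]=b
cv2.imwrite("pics/c2.png",o)
for z in (0,50,100,200,300): print(z,plane(T,(187,270),z).round(),plane(T,(183,262),z).round())
E
```

```text
0 [251. 316.   0.] [277. 330.   0.]
50 [254. 301.  50.] [279. 314.  50.]
100 [257. 285. 100.] [280. 297. 100.]
200 [262. 253. 200.] [284. 265. 200.]
300 [268. 221. 300.] [288. 232. 300.]
```

View pics/c2.png

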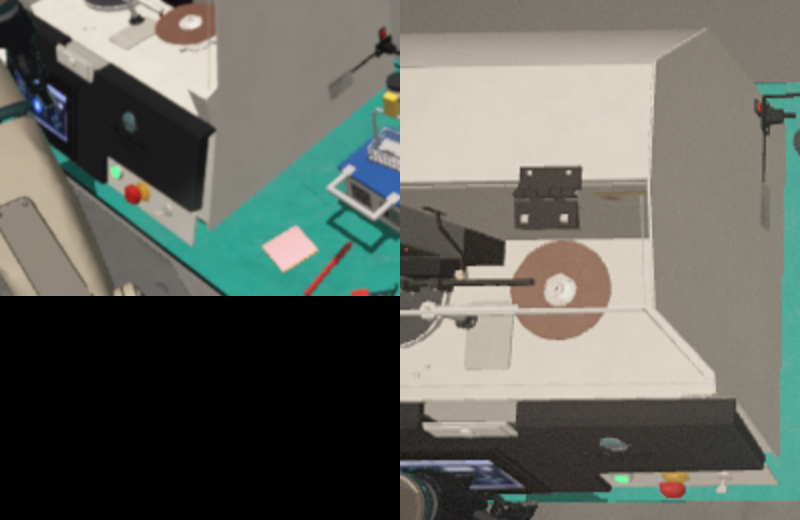

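The picture shows a tall machine on the left. The bottom right corner of its black front panel is at side (160,203) and top (180,262), its upper corner at side (164,146) and top (168,230), and its base corner at side (158,217) and top (187,271).

```bash
python3 - <<'E'
from h import *
d=pickle.load(open("d0.pkl","rb"))
for p in(((160,203),(180,262)),((164,146),(167.5,230)),((164,146),(168,250)),((158.5,217),(187.5,271))): print(tri(d,*p))
E
```

```text
(array([291.2, 306.9,  75.5]), [[-4.6, 0.4], [2.6, -3.9]])
(array([370.8, 297.5, 233.5]), [[0.0, -0.0], [-0.0, 0.0]])
(array([335. , 265.4, 279.1]), [[-8.2, 0.1], [5.1, -6.8]])
(array([263.3, 289.4,  55.8]), [[-4.8, 0.4], [2.6, -4.0]])
```

Request:
drive_tool(motion=[{"fingers": 1, "linear": [-0.016, -0.026, -0.02], "twist": 0}, {"fingers": 1, "linear": [-0.016, -0.026, -0.02], "twist": 0}, {"fingers": 1, "linear": [-0.016, -0.026, -0.02], "twist": 0}, {"fingers": 1, "linear": [-0.016, -0.026, -0.02], "twist": 0}, {"fingers": 1, "linear": [-0.016, -0.026, -0.02], "twist": 0}])

```text
clock: 0.52
eef_pos: [273.7, 447.4, 302.4]
tool_rot: [-3.14, -0.0, 2.747]
force: [0.7, -0.6, -0.2]
width: 85.3
gripper_force: 0.0
```

Request:
drive_tool(motion=[{"fingers": 1, "linear": [-0.016, -0.026, -0.006], "twist": 0}, {"fingers": 1, "linear": [-0.016, -0.026, -0.006], "twist": 0}, {"fingers": 1, "linear": [-0.016, -0.026, -0.006], "twist": 0}, {"fingers": 1, "linear": [-0.016, -0.026, -0.006], "twist": 0}, {"fingers": 1, "linear": [-0.016, -0.026, -0.006], "twist": 0}])

```text
clock: 0.93
eef_pos: [297.5, 296.7, 332.2]
tool_rot: [-3.141, -0.0, 2.747]
force: [1.2, -0.3, 0.4]
width: 85.4
gripper_force: 0.0
```

```bash
cat > p.py <<'E'
import sys
from h import *
from cell import monitor
from scipy.spatial.transform import Rotation as R
s=monitor.read_state(); r=s["tool_rot"]
print("t",round(s["clock"],2),"pos",s["eef_pos"].round(1),"rpy deg",np.degrees(r).round(1),"q",s["qpos"].round(2),"F",s["force"].round(1),"w",round(s["width"],1),"g",round(float(s["gripper_force"]),1))
M=R.from_euler("xyz",r)
for a in sys.argv[1:]:
    x,y,z,w=map(float,a.split(","))
    v=M.inv().apply(np.array([x,y,z])-s["eef_pos"]); tw=-((w-np.degrees(r[2])+180)%360-180)
    print(a,"tool mm",v.round(1),"dist",np.linalg.norm(v).round(),"twist",np.radians(tw).round(3))
E
python3 p.py 300,300,330,157.4 588,86.5,330,188
```

```text
t 0.93 pos [297.5 296.7 332.2] rpy deg [-180.    -0.   157.4] q [-0.94  0.15  0.11  1.91 -0.02  1.09  0.35] F [ 1.2 -0.3  0.4] w 85.4 g 0.0
300,300,330,157.4 tool mm [-1.1  4.   2.2] dist 5.0 twist -0.0
588,86.5,330,188 tool mm [-349.   -82.3    2.1] dist 359.0 twist -0.534
```

Request:
drive_tool(motion=[{"fingers": 1, "linear": [-0.035, -0.008, 0], "twist": 0}, {"fingers": 1, "linear": [-0.035, -0.008, 0], "twist": 0}, {"fingers": 1, "linear": [-0.035, -0.008, 0], "twist": 0}, {"fingers": 1, "linear": [-0.035, -0.008, 0], "twist": 0}, {"fingers": 1, "linear": [-0.035, -0.008, 0], "twist": 0}])

```text
clock: 1.35
eef_pos: [444.7, 192.9, 332.1]
tool_rot: [3.142, -0.0, 2.747]
force: [-0.1, 0.4, -0.3]
width: 85.4
gripper_force: 0.0
```

Request:
drive_tool(motion=[{"fingers": 1, "linear": [-0.035, -0.008, 0], "twist": 0}, {"fingers": 1, "linear": [-0.035, -0.008, 0], "twist": 0}, {"fingers": 1, "linear": [-0.035, -0.008, 0], "twist": 0}, {"fingers": 1, "linear": [-0.035, -0.008, 0], "twist": 0}, {"fingers": 1, "linear": [-0.035, -0.008, 0], "twist": 0}])

```text
clock: 1.77
eef_pos: [590.9, 88.8, 331.6]
tool_rot: [-3.141, -0.001, 2.747]
force: [-0.2, 0.5, 0.4]
width: 85.4
gripper_force: 0.0
```

Request:
drive_tool(motion=[{"fingers": 1, "linear": [0, 0, 0], "twist": -0.107}, {"fingers": 1, "linear": [0, 0, 0], "twist": -0.107}, {"fingers": 1, "linear": [0, 0, 0], "twist": -0.107}, {"fingers": 1, "linear": [0, 0, 0], "twist": -0.107}, {"fingers": 1, "linear": [0, 0, 0], "twist": -0.107}])

```text
clock: 2.18
eef_pos: [589.7, 89.9, 331.5]
tool_rot: [-3.142, -0.001, -2.996]
force: [-0.3, -0.6, 0.1]
width: 85.3
gripper_force: 0.0
```

```bash
python3 p.py 588,86.5,290,188; python3 - <<'E'
from cell import cams
from h import *
d={n:cams.get_image(n) for n in("side","top")}
i=d["side"]["color"];j=d["top"]["color"]
cv2.imwrite("pics/c3.png",np.hstack([cv2.resize(i[40:190,220:320],(400,600)),cv2.resize(j[90:210,200:280],(400,600))]))
E
```

```text
t 2.18 pos [589.7  89.9 331.5] rpy deg [-1.800e+02 -1.000e-01 -1.717e+02] q [-0.29  0.44  0.15  1.49 -0.07  1.22  1.58] F [-0.3 -0.6  0.1] w 85.3 g 0.0
588,86.5,290,188 tool mm [ 2.1 -3.1 41.5] dist 42.0 twist 0.006
```

View pics/c3.png

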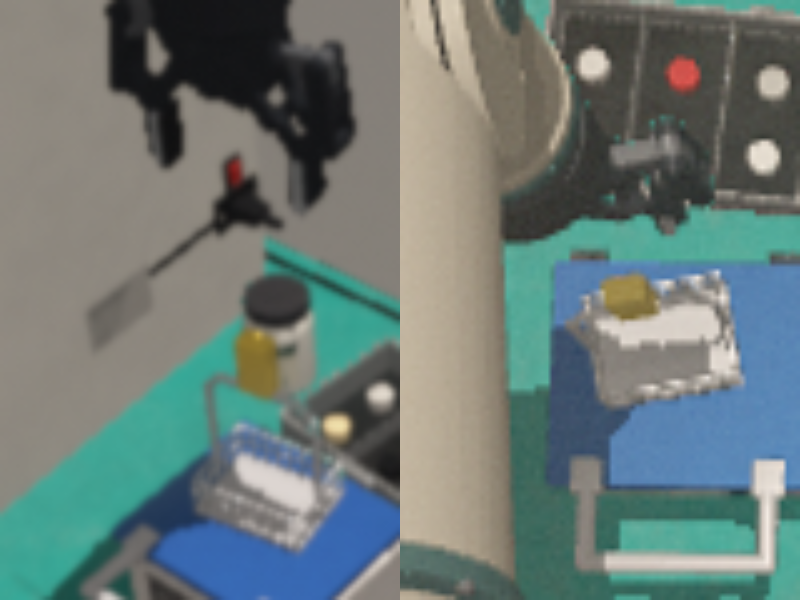

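The fingers are open above the yellow grip: side crop at (165,150) and (305,190), with the grip at (257,360). I'll go down part-way and check the grip position against z=259.

Request:
drive_tool(motion=[{"fingers": 1, "linear": [0.002, -0.003, 0.015], "twist": 0}, {"fingers": 1, "linear": [0, 0, 0.015], "twist": 0}, {"fingers": 1, "linear": [0, 0, 0.011], "twist": 0}])

```text
clock: 2.53
eef_pos: [587.8, 86.4, 289.9]
tool_rot: [-3.141, -0.001, -3.005]
force: [-0.3, -0.2, -1.0]
width: 85.4
gripper_force: 0.0
```

```bash
python3 - <<'E'
from h import *
from cell import cams
d=pickle.load(open("d0.pkl","rb"));T=d["top"]
hsv=cv2.cvtColor(T["color"],cv2.COLOR_BGR2HSV); m=cv2.inRange(hsv,(18,90,90),(36,255,255)); m[:,:235]=0;m[:140]=0;m[160:]=0;m[:,260:]=0
print(m[143:157,236:256]//255, "V\n",hsv[143:157,236:256,2])
print("top face centre if", plane(T,(245,147.3),259).round(1))
S=d["side"]
for c in ((587,86.5,109),(588,86,109)):
  for h in(106,150): print(c,h,proj(S,np.add(c,(0,0,h))).round(1),proj(T,np.add(c,(0,0,h))).round(1))
E
python3 p.py 588,86.5,223,188
```

```text
[[0 0 0 0 0 0 0 0 0 0 0 0 0 0 0 0 0 0 0 0]
 [0 0 0 0 0 0 0 0 0 0 0 0 0 0 0 0 0 0 0 0]
 [0 0 0 0 0 0 0 1 1 1 1 1 1 0 0 0 0 0 0 0]
 [0 0 0 0 0 1 1 1 1 1 1 1 1 0 0 0 0 0 0 0]
 [0 0 0 0 1 1 1 1 1 1 1 1 1 1 0 0 0 0 0 0]
 [0 0 0 0 0 1 1 1 1 1 1 1 1 1 1 0 0 0 0 0]
 [0 0 0 0 0 1 1 1 1 1 1 1 1 1 1 0 0 0 0 0]
 [0 0 0 0 0 1 1 1 1 1 1 1 1 1 1 0 0 0 0 0]
 [0 0 0 0 0 1 1 1 1 1 1 1 1 1 1 0 0 0 0 0]
 [0 0 0 0 0 0 1 1 1 1 1 1 1 1 1 0 0 0 0 0]
 [0 0 0 0 0 0 0 0 1 1 1 1 0 0 0 0 0 0 0 0]
 [0 0 0 0 0 0 0 0 0 0 0 0 0 0 0 0 0 0 0 0]
 [0 0 0 0 0 0 0 0 0 0 0 0 0 0 0 0 0 0 0 0]
 [0 0 0 0 0 0 0 0 0 0 0 0 0 0 0 0 0 0 0 0]] V
 [[178 177 171 172 173 175 183 179 180 180 178 179 179 180 177 178 172 170
  172 172]
 [175 174 174 171 175 178 176 179 177 152 147 149 162 175 175 173 173 173
  174 178]
 [173 173 173 173 177 150 192 223 223 229 235 239 222 141 177 173 172 173
  173 170]
 [173 170 173 171 190 235 236 241 241 241 244 246 232 121 176 198 208 237
  186 129]
 [172 170 173 173 193 248 241 241 241 242 244 246 230 126 135 166 210 185
  161 127]
 [171 155 162 178 211 246 242 242 242 246 247 250 245 139 134 124 176
[... 444 characters left out ...]
57 196 199 192 207 204 213 210 188 207 206 209 212 210 215 217 217 216
  214 216]
 [145 180 200 218 217 218 219 219 213 219 217 218 217 216 214 215 214 216
  215 215]
 [113 139 154 204 218 218 215 216 215 214 215 216 216 217 217 216 216 215
  215 214]]
top face centre if [588.6  85.6 259. ]
(587, 86.5, 109) 106 [284.1 138.2] [247.5 151.5]
(587, 86.5, 109) 150 [282.9 125.2] [244.7 147.9]
(588, 86, 109) 106 [284.5 138. ] [247.7 151.2]
(588, 86, 109) 150 [283.3 125.1] [244.8 147.5]
t 2.53 pos [587.8  86.4 289.9] rpy deg [-1.800e+02 -1.000e-01 -1.722e+02] q [-0.29  0.47  0.15  1.56 -0.07  1.12  1.58] F [-0.3 -0.2 -1. ] w 85.4 g 0.0
588,86.5,223,188 tool mm [-0.3  0.1 66.9] dist 67.0 twist -0.003
```

Request:
drive_tool(motion=[{"fingers": 1, "linear": [0, 0, 0.018], "twist": 0}, {"fingers": 1, "linear": [0, 0, 0.018], "twist": 0}, {"fingers": 1, "linear": [0, 0, 0.016], "twist": 0}, {"fingers": 1, "linear": [0, 0, 0.01], "twist": 0}, {"fingers": 1, "linear": [0, 0, 0.005], "twist": 0}])

```text
clock: 2.95
eef_pos: [587.4, 86.7, 222.4]
tool_rot: [-3.141, -0.003, -3.003]
force: [-0.3, 0.3, -0.4]
width: 85.2
gripper_force: 0.0
```

Request:
drive_tool(motion=[{"fingers": 0, "linear": [0, 0, 0], "twist": 0}, {"fingers": 0, "linear": [0, 0, 0], "twist": 0}, {"fingers": 0, "linear": [0, 0, 0], "twist": 0}, {"fingers": 0, "linear": [0, 0, 0], "twist": 0}, {"fingers": 0, "linear": [0, 0, 0], "twist": 0}])

```text
clock: 3.37
eef_pos: [588.9, 86.8, 224.9]
tool_rot: [3.141, 0.001, -3.002]
force: [0.1, -0.8, -0.3]
width: 25.5
gripper_force: 0.0
```

Request:
drive_tool(motion=[{"fingers": 0, "linear": [0, 0, 0], "twist": 0}, {"fingers": 0, "linear": [0, 0, 0], "twist": 0}, {"fingers": 0, "linear": [0, 0, 0], "twist": 0}])

```text
clock: 3.62
eef_pos: [588.9, 87.2, 225.1]
tool_rot: [3.141, 0.002, -3.001]
force: [-1.1, 0.3, 6.3]
width: 21.2
gripper_force: 58.8
```

Request:
drive_tool(motion=[{"fingers": 0, "linear": [0, 0, -0.005], "twist": 0}, {"fingers": 0, "linear": [0, 0, -0.01], "twist": 0}, {"fingers": 0, "linear": [0, 0, -0.015], "twist": 0}, {"fingers": 0, "linear": [0, 0, -0.01], "twist": 0}, {"fingers": 0, "linear": [0, 0, -0.005], "twist": 0}])

```text
clock: 4.03
eef_pos: [589.3, 86.7, 270.9]
tool_rot: [-3.142, 0.003, -3.002]
force: [0.4, -0.2, -0.8]
width: 21.1
gripper_force: 58.9
```

```bash
python3 p.py 480,-203,270,169.5
```

```text
t 4.03 pos [589.3  86.7 270.9] rpy deg [-1.80e+02  1.00e-01 -1.72e+02] q [-0.29  0.48  0.14  1.59 -0.08  1.07  1.59] F [ 0.4 -0.2 -0.8] w 21.1 g 58.9
480,-203,270,169.5 tool mm [ 148.6 -271.6    0.6] dist 310.0 twist 0.323
```

Request:
drive_tool(motion=[{"fingers": 0, "linear": [0.004, -0.008, 0], "twist": 0}, {"fingers": 0, "linear": [0.009, -0.016, 0], "twist": 0}, {"fingers": 0, "linear": [0.012, -0.022, 0], "twist": 0}, {"fingers": 0, "linear": [0.014, -0.025, 0], "twist": 0}, {"fingers": 0, "linear": [0.014, -0.025, 0], "twist": 0}])

```text
clock: 4.45
eef_pos: [547.9, -17.2, 268.4]
tool_rot: [-3.141, -0.002, -3.001]
force: [0.0, -0.5, -1.2]
width: 21.3
gripper_force: 58.9
```

Request:
drive_tool(motion=[{"fingers": 0, "linear": [0.014, -0.025, 0], "twist": 0}, {"fingers": 0, "linear": [0.014, -0.025, 0], "twist": 0}, {"fingers": 0, "linear": [0.014, -0.025, 0], "twist": 0}, {"fingers": 0, "linear": [0.014, -0.025, 0], "twist": 0}, {"fingers": 0, "linear": [0.012, -0.022, 0], "twist": 0}])

```text
clock: 4.87
eef_pos: [496.9, -148.5, 268.6]
tool_rot: [-3.141, -0.002, -3.003]
force: [0.3, -0.6, -2.9]
width: 20.9
gripper_force: 58.9
```

Request:
drive_tool(motion=[{"fingers": 0, "linear": [0.011, -0.022, 0], "twist": 0.065}, {"fingers": 0, "linear": [0.009, -0.017, 0], "twist": 0.065}, {"fingers": 0, "linear": [0.006, -0.01, 0], "twist": 0.065}, {"fingers": 0, "linear": [0.002, -0.004, 0], "twist": 0.065}, {"fingers": 0, "linear": [0, 0, 0], "twist": 0.063}])

```text
clock: 5.28
eef_pos: [473.6, -202.9, 268.7]
tool_rot: [-3.141, -0.001, 2.951]
force: [-0.4, -0.2, -1.4]
width: 21.2
gripper_force: 58.9
```

```bash
python3 p.py 480,-203,229,169.5; python3 - <<'E'
from cell import cams
from h import *
d={n:cams.get_image(n) for n in("side","top")}; pickle.dump(d,open("d1.pkl","wb"))
i=d["side"]["color"];j=d["top"]["color"]
cv2.imwrite("pics/c4.png",np.hstack([cv2.resize(i[140:290,310:410],(400,600)),cv2.resize(j[100:250,310:410],(400,600))]))
E
```

```text
t 5.28 pos [ 473.6 -202.9  268.7] rpy deg [-1.800e+02 -1.000e-01  1.691e+02] q [ 0.14  0.37  0.29  1.8  -0.12  0.99  1.86] F [-0.4 -0.2 -1.4] w 21.2 g 58.9
480,-203,229,169.5 tool mm [-6.3  1.1 39.7] dist 40.0 twist -0.007
```

View pics/c4.png

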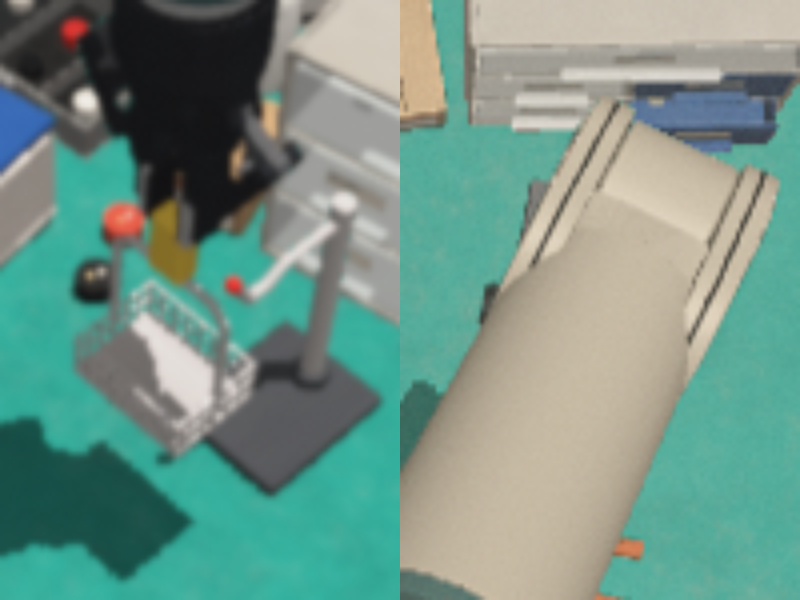

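The side crop shows the basket held level, with the bail uprights at crop (115,245) and (222,325), the red hook tip at (235,285), and the basket standing on the robot's side of the hook. The arm hides the hook in the top view.

```bash
python3 - <<'E'
from h import *
d=pickle.load(open("d1.pkl","rb"));S=d["side"]
c=np.array([473.6,-202.9,268.7]); a=np.radians(-10.9); y=np.array([-np.sin(a),np.cos(a),0])
for off in(8,11,14):
  for k in(-40,0,40): print(off,k,((proj(S,c-[0,0,off]+k*y)-(310,140))*4).round(), "grip top" , ((proj(S,c+[0,0,45-off])-(310,140))*4).round(),"tray under",((proj(S,c-[0,0,off+105]+k*y)-(310,140))*4).round())
hsv=cv2.cvtColor(S["color"],cv2.COLOR_BGR2HSV)
k,_,st,ce=cv2.connectedComponentsWithStats(cv2.inRange(hsv,(0,120,90),(8,255,255)))
print([ce[j].round(1) for j in range(1,k) if abs(ce[j]-(368,211)).max()<5])
E
python3 p.py 480,-204,229,169.5 550.5,-217,229,169.5
```

```text
8 -40 [224. 312.] grip top [174. 213.] tray under [210. 423.]
8 0 [170. 268.] grip top [174. 213.] tray under [160. 380.]
8 40 [118. 225.] grip top [174. 213.] tray under [113. 339.]
11 -40 [223. 315.] grip top [174. 217.] tray under [209. 425.]
11 0 [169. 271.] grip top [174. 217.] tray under [160. 383.]
11 40 [118. 229.] grip top [174. 217.] tray under [113. 341.]
14 -40 [223. 319.] grip top [173. 221.] tray under [209. 428.]
14 0 [169. 275.] grip top [173. 221.] tray under [160. 386.]
14 40 [118. 232.] grip top [173. 221.] tray under [113. 344.]
[array([368. , 210.8])]
t 5.38 pos [ 474.6 -201.3  268.7] rpy deg [ 1.800e+02 -1.000e-01  1.694e+02] q [ 0.14  0.37  0.29  1.8  -0.12  0.99  1.86] F [ 0.1  0.7 -2.4] w 21.0 g 58.9
480,-204,229,169.5 tool mm [-5.8 -1.7 39.7] dist 40.0 twist -0.002
550.5,-217,229,169.5 tool mm [-77.5  -1.5  39.6] dist 87.0 twist -0.002
```

Request:
drive_tool(motion=[{"fingers": 0, "linear": [0, -0.002, 0.008], "twist": 0}, {"fingers": 0, "linear": [0, 0, 0.012], "twist": 0}, {"fingers": 0, "linear": [0, 0, 0.012], "twist": 0}, {"fingers": 0, "linear": [0, 0, 0.006], "twist": 0}, {"fingers": 0, "linear": [0, 0, 0.002], "twist": 0}])

```text
clock: 5.8
eef_pos: [474.1, -202.3, 227.5]
tool_rot: [3.141, -0.003, 2.96]
force: [0.6, -0.2, -2.1]
width: 21.1
gripper_force: 58.9
```

Request:
drive_tool(motion=[{"fingers": 0, "linear": [-0.01, 0, 0], "twist": 0}, {"fingers": 0, "linear": [-0.015, 0, 0], "twist": 0}, {"fingers": 0, "linear": [-0.02, 0, 0], "twist": 0}, {"fingers": 0, "linear": [-0.02, 0, 0], "twist": 0}, {"fingers": 0, "linear": [-0.012, 0, 0], "twist": 0}])

```text
clock: 6.22
eef_pos: [554.5, -217.2, 229.8]
tool_rot: [-3.141, 0.004, 2.96]
force: [0.7, 0.1, -2.0]
width: 21.2
gripper_force: 58.9
```

```bash
python3 p.py 550.5,-217,187,169.5;python3 - <<'E'
from cell import cams
from h import *
d={n:cams.get_image(n) for n in("side","top")}; pickle.dump(d,open("d2.pkl","wb"))
i=d["side"]["color"]
cv2.imwrite("pics/c5.png",cv2.resize(i[165:265,330:430],(600,600),interpolation=cv2.INTER_CUBIC))
E
```

```text
t 6.22 pos [ 554.5 -217.2  229.8] rpy deg [-180.     0.2  169.6] q [ 0.16  0.53  0.26  1.65 -0.16  0.98  1.87] F [ 0.7  0.1 -2. ] w 21.2 g 58.9
550.5,-217,187,169.5 tool mm [ 4.1 -0.5 42.8] dist 43.0 twist 0.002
```

View pics/c5.png

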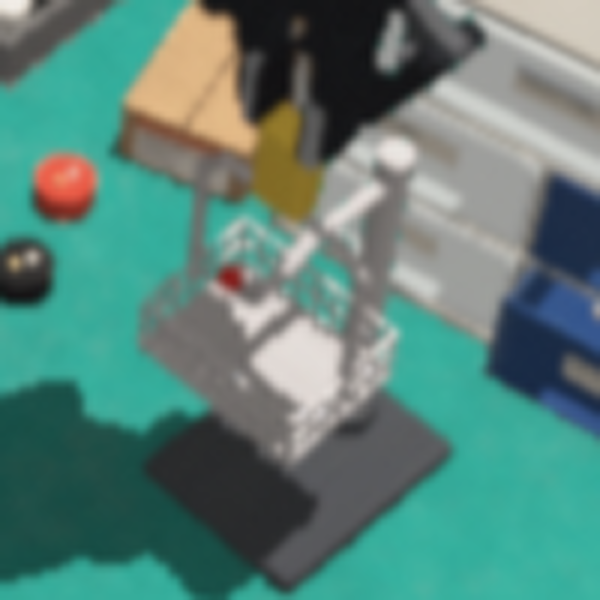

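The hook now passes through the bail loop, with the red tip at crop (232,280) on the robot's side of the bar and the arm emerging above the tray at (330,225). I'll lower the bail into the seat.

Request:
drive_tool(motion=[{"fingers": 0, "linear": [0.004, -0.0005, 0.004], "twist": 0}, {"fingers": 0, "linear": [0, 0, 0.01], "twist": 0}, {"fingers": 0, "linear": [0, 0, 0.01], "twist": 0}, {"fingers": 0, "linear": [0, 0, 0.006], "twist": 0}, {"fingers": 0, "linear": [0, 0, 0.003], "twist": 0}])

```text
clock: 6.73
eef_pos: [546.0, -216.3, 194.8]
tool_rot: [3.141, -0.001, 2.959]
force: [0.6, 0.8, -0.7]
width: 21.4
gripper_force: 59.1
```

Request:
drive_tool(motion=[{"fingers": 0, "linear": [0, 0, 0.003], "twist": 0}, {"fingers": 0, "linear": [0, 0, 0.002], "twist": 0}, {"fingers": 0, "linear": [0, 0, 0.001], "twist": 0}, {"fingers": 0, "linear": [0, 0, 0], "twist": 0}])

```text
clock: 7.07
eef_pos: [547.7, -217.0, 190.6]
tool_rot: [-3.141, 0.002, 2.959]
force: [2.0, -0.3, 0.3]
width: 21.0
gripper_force: 59.2
```

```bash
python3 p.py 550.5,-217,187,169.5
```

```text
t 7.07 pos [ 547.7 -217.   190.6] rpy deg [-1.800e+02  1.000e-01  1.695e+02] q [ 0.17  0.56  0.25  1.71 -0.17  0.88  1.88] F [ 2.  -0.3  0.3] w 21.0 g 59.2
550.5,-217,187,169.5 tool mm [-2.7  0.5  3.6] dist 5.0 twist 0.001
```

Request:
drive_tool(motion=[{"fingers": 0, "linear": [-0.002, 0, 0.001], "twist": 0}, {"fingers": 0, "linear": [-0.001, 0, 0.001], "twist": 0}, {"fingers": 0, "linear": [0, 0, 0.001], "twist": 0}, {"fingers": 0, "linear": [0, 0, 0], "twist": 0}])

```text
clock: 7.4
eef_pos: [550.2, -217.4, 187.6]
tool_rot: [-3.141, 0.001, 2.959]
force: [0.1, 0.0, 4.7]
width: 21.1
gripper_force: 59.7
```

```bash
python3 p.py 550.5,-217,187,169.5
```

```text
t 7.4 pos [ 550.2 -217.4  187.6] rpy deg [-1.800e+02  1.000e-01  1.695e+02] q [ 0.17  0.57  0.25  1.71 -0.18  0.88  1.88] F [0.1 0.  4.7] w 21.1 g 59.7
550.5,-217,187,169.5 tool mm [-0.2  0.4  0.6] dist 1.0 twist 0.0
```

Request:
drive_tool(motion=[{"fingers": 0.35, "linear": [0, 0, 0], "twist": 0}, {"fingers": 0.45, "linear": [0, 0, 0], "twist": 0}, {"fingers": 0.6, "linear": [0, 0, 0], "twist": 0}, {"fingers": 0.8, "linear": [0, 0, 0], "twist": 0}, {"fingers": 0.8, "linear": [0, 0, 0], "twist": 0}])

```text
clock: 7.82
eef_pos: [549.3, -217.1, 186.8]
tool_rot: [3.142, -0.001, 2.959]
force: [-0.4, -0.1, 0.9]
width: 68.2
gripper_force: 0.0
```

Request:
drive_tool(motion=[{"fingers": 0.8, "linear": [0, 0, -0.004], "twist": 0}, {"fingers": 0.8, "linear": [0, 0, -0.012], "twist": 0}, {"fingers": 0.8, "linear": [0, 0, -0.02], "twist": 0}, {"fingers": 0.8, "linear": [0, 0, -0.03], "twist": 0}, {"fingers": 0.8, "linear": [0, 0, -0.034], "twist": 0}])

```text
clock: 8.23
eef_pos: [548.5, -216.7, 287.2]
tool_rot: [3.141, -0.003, 2.959]
force: [0.6, -0.5, -0.1]
width: 68.2
gripper_force: 0.0
```

```bash
python3 p.py 455,79,290,270 455,79,290,90;python3 - <<'E'
from cell import cams
from h import *
d={n:cams.get_image(n) for n in("side","top")}; pickle.dump(d,open("d3.pkl","wb"))
i=d["side"]["color"];hsv=cv2.cvtColor(i,cv2.COLOR_BGR2HSV)
k,_,st,ce=cv2.connectedComponentsWithStats(cv2.inRange(hsv,(18,90,60),(36,255,255)))
print([(st[j].tolist(),ce[j].round(1)) for j in range(1,k) if st[j][4]>20])
c=np.array([550.8,-216.9,177])
print("predicted grip centre",proj(d["side"],c+[0,0,23]),"top",proj(d["side"],c+[0,0,45]),proj(d["side"],c+[0,0,1]))
E
```

```text
t 8.23 pos [ 548.5 -216.7  287.2] rpy deg [180.   -0.2 169.5] q [ 0.15  0.47  0.28  1.58 -0.14  1.11  1.85] F [ 0.6 -0.5 -0.1] w 68.2 g 0.0
455,79,290,270 tool mm [145.8 273.8  -2.2] dist 310.0 twist -1.754
455,79,290,90 tool mm [145.8 273.8  -2.2] dist 310.0 twist 1.388
[([424, 138, 12, 9, 70], array([428.8, 142.1])), ([369, 196, 13, 18, 172], array([375.2, 204.2]))]
predicted grip centre [374.92624097 205.02877792] top [375.79936425 199.01165142] [374.08192066 210.84740894]
```

The hung grip's centroid is (375.2,204.2) against a predicted (374.9,205.0), so the basket is on the hook. Next is the handle.

Request:
drive_tool(motion=[{"fingers": 0.4, "linear": [0.014, 0.027, 0], "twist": 0}, {"fingers": 0.4, "linear": [0.015, 0.028, 0], "twist": 0}, {"fingers": 0.4, "linear": [0.015, 0.028, 0], "twist": 0}, {"fingers": 0.4, "linear": [0.015, 0.028, 0], "twist": 0}, {"fingers": 0.4, "linear": [0.015, 0.028, 0], "twist": 0}])

```text
clock: 8.75
eef_pos: [501.3, -65.7, 286.9]
tool_rot: [3.141, -0.0, 2.958]
force: [-0.4, 0.5, 0.4]
width: 34.4
gripper_force: 0.0
```

Request:
drive_tool(motion=[{"fingers": 0.4, "linear": [0.015, 0.028, 0], "twist": 0}, {"fingers": 0.4, "linear": [0.015, 0.028, 0], "twist": 0}, {"fingers": 0.4, "linear": [0.015, 0.028, 0], "twist": 0}, {"fingers": 0.4, "linear": [0.014, 0.027, 0], "twist": 0}, {"fingers": 0.4, "linear": [0.012, 0.024, 0], "twist": 0}])

```text
clock: 9.17
eef_pos: [455.8, 80.5, 287.0]
tool_rot: [3.141, -0.0, 2.96]
force: [0.6, 0.1, 0.4]
width: 34.3
gripper_force: 0.0
```

Request:
drive_tool(motion=[{"fingers": 0.4, "linear": [0, 0, 0], "twist": 0.12}, {"fingers": 0.4, "linear": [0, 0, 0], "twist": 0.12}, {"fingers": 0.4, "linear": [0, 0, 0], "twist": 0.12}, {"fingers": 0.4, "linear": [0, 0, 0], "twist": 0.12}, {"fingers": 0.4, "linear": [0, 0, 0], "twist": 0.12}])

```text
clock: 9.58
eef_pos: [456.7, 78.6, 287.0]
tool_rot: [-3.141, -0.0, 2.353]
force: [0.5, 0.5, -0.3]
width: 34.5
gripper_force: 0.0
```

Request:
drive_tool(motion=[{"fingers": 0.4, "linear": [0, 0, 0], "twist": 0.12}, {"fingers": 0.4, "linear": [0, 0, 0], "twist": 0.12}, {"fingers": 0.4, "linear": [0, 0, 0], "twist": 0.12}, {"fingers": 0.4, "linear": [0, 0, 0], "twist": 0.12}, {"fingers": 0.4, "linear": [0, 0, 0], "twist": 0.12}])

```text
clock: 10.0
eef_pos: [456.7, 78.6, 287.0]
tool_rot: [-3.141, -0.0, 1.753]
force: [-0.1, -0.8, 0.7]
width: 33.8
gripper_force: 0.0
```

```bash
python3 p.py 455.5,79,150,89.3; python3 - <<'E'
from cell import cams
from h import *
d={n:cams.get_image(n) for n in("side","top")}; pickle.dump(d,open("d4.pkl","wb"))
cv2.imwrite("pics/c6.png",np.hstack([cv2.resize(d["side"]["color"][130:230,220:320],(400,400)),cv2.resize(d["side"]["color"][165:265,330:430],(400,400))]))
E
```

```text
t 10.0 pos [456.7  78.6 287. ] rpy deg [-180.    -0.   100.4] q [-0.58  0.28  0.46  1.9  -0.15  0.99  0.12] F [-0.1 -0.8  0.7] w 33.8 g 0.0
455.5,79,150,89.3 tool mm [  0.6  -1.  137. ] dist 137.0 twist 0.194
```

View pics/c6.png

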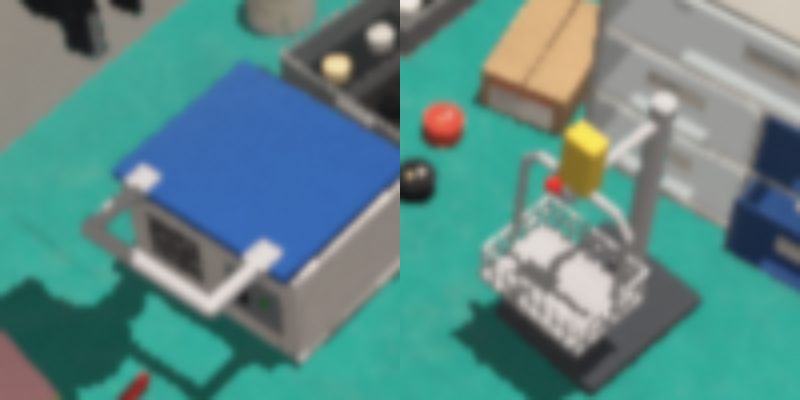

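The basket hangs in the hook: yellow grip at crop (585,160), red tip at (555,185) in front of the bar. The handle bar is unmoved, running from (85,235) to (210,305). I'll descend onto it.

Request:
drive_tool(motion=[{"fingers": 0.4, "linear": [0, -0.001, 0.01], "twist": 0.1}, {"fingers": 0.4, "linear": [0, 0, 0.03], "twist": 0.094}, {"fingers": 0.4, "linear": [0, 0, 0.035], "twist": 0}, {"fingers": 0.4, "linear": [0, 0, 0.035], "twist": 0}, {"fingers": 0.4, "linear": [0, 0, 0.027], "twist": 0}])

```text
clock: 10.52
eef_pos: [454.9, 78.4, 148.1]
tool_rot: [-3.14, 0.0, 1.569]
force: [-0.1, 0.6, -0.0]
width: 33.9
gripper_force: 0.0
```

Request:
drive_tool(motion=[{"fingers": 0.4, "linear": [0, 0, 0.02], "twist": 0}, {"fingers": 0.4, "linear": [0, 0, 0.018], "twist": 0}, {"fingers": 0.4, "linear": [0, 0, 0.015], "twist": 0}, {"fingers": 0.4, "linear": [0, 0, 0.008], "twist": 0}, {"fingers": 0.4, "linear": [0, 0, 0.003], "twist": 0}])

```text
clock: 10.93
eef_pos: [455.2, 78.3, 85.0]
tool_rot: [-3.139, 0.0, 1.567]
force: [-0.5, -0.0, -0.3]
width: 34.2
gripper_force: 0.0
```

```bash
python3 p.py 455.5,79,86,89.3
```

```text
t 10.93 pos [455.2  78.3  85. ] rpy deg [-179.9    0.    89.8] q [-0.45  0.59  0.32  2.14 -0.39  0.47  0.17] F [-0.5 -0.  -0.3] w 34.2 g 0.0
455.5,79,86,89.3 tool mm [ 0.7  0.3 -1. ] dist 1.0 twist 0.008
```

Request:
drive_tool(motion=[{"fingers": 0, "linear": [0, 0, 0], "twist": 0}, {"fingers": 0, "linear": [0, 0, 0], "twist": 0}, {"fingers": 0, "linear": [0, 0, 0], "twist": 0}, {"fingers": 0, "linear": [0, 0, 0], "twist": 0}, {"fingers": 0, "linear": [0, 0, 0], "twist": 0}])

```text
clock: 11.35
eef_pos: [456.4, 78.6, 86.7]
tool_rot: [3.14, -0.0, 1.565]
force: [1.1, -0.3, 0.5]
width: 0.2
gripper_force: 0.0
```

Request:
drive_tool(motion=[{"fingers": 0, "linear": [0, 0, 0], "twist": 0}, {"fingers": 0, "linear": [0, 0, -0.004], "twist": 0}, {"fingers": 0, "linear": [0, 0, -0.006], "twist": 0}, {"fingers": 0, "linear": [0, 0.0005, -0.008], "twist": 0}, {"fingers": 0, "linear": [0, 0.0005, 0], "twist": 0}])

```text
clock: 11.77
eef_pos: [458.0, 78.5, 105.7]
tool_rot: [3.139, -0.001, 1.565]
force: [-0.3, 0.4, 0.1]
width: -0.1
gripper_force: 0.0
```

```bash
python3 p.py; python3 - <<'E'
import numpy as np
hx,hz=635.3,97
for t in np.arange(0.1,1.21,.1): print(round(t,2),"dx,dz from closed",(180.1*(np.cos(.0389)-np.cos(t+.0389))).round(1),(180.1*(np.sin(t+.0389)-np.sin(.0389))).round(1))
E
```

```text
t 11.77 pos [458.   78.5 105.7] rpy deg [179.8  -0.   89.7] q [-0.47  0.55  0.35  2.12 -0.37  0.52  0.14] F [-0.3  0.4  0.1] w -0.1 g 0.0
0.1 dx,dz from closed 1.6 17.9
0.2 dx,dz from closed 5.0 35.6
0.3 dx,dz from closed 10.1 52.9
0.4 dx,dz from closed 16.9 69.5
0.5 dx,dz from closed 25.4 85.4
0.6 dx,dz from closed 35.4 100.4
0.7 dx,dz from closed 46.8 114.3
0.8 dx,dz from closed 59.6 127.0
0.9 dx,dz from closed 73.6 138.3
1.0 dx,dz from closed 88.6 148.2
1.1 dx,dz from closed 104.6 156.6
1.2 dx,dz from closed 121.3 163.3
```

The fingers shut on nothing, so I'll look.

```bash
python3 - <<'E'
from cell import cams
from h import *
d={n:cams.get_image(n) for n in("side","top")}; pickle.dump(d,open("d5.pkl","wb"))
cv2.imwrite("pics/c7.png",np.hstack([cv2.resize(d["side"]["color"][130:230,200:300],(400,400)),cv2.resize(d["top"]["color"][130:230,215:315],(400,400))]))
for z in(85,104): print(proj(d["side"],[457,78.5,z]))
E
```

```text
[258.64538092 202.21043342]
[257.81911332 197.69667228]
```

View pics/c7.png

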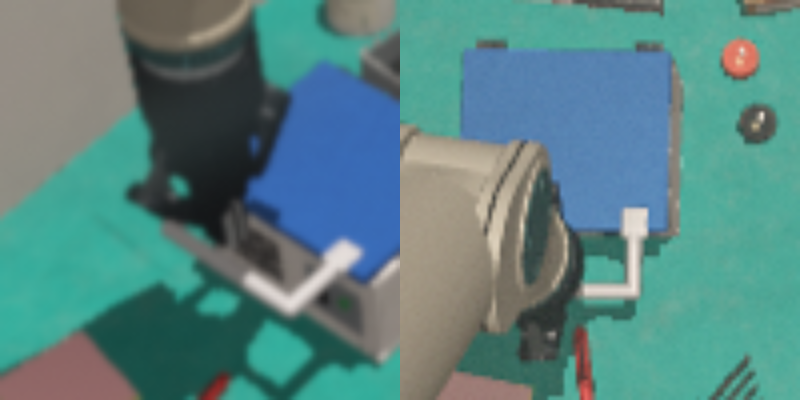

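The fingers are shut and seen near crop (235,240), with the bar continuous from (165,230) to (290,305) and apparently unmoved. That was my tenth picture, so from here I check with numbers only.

```bash
python3 - <<'E'
from h import *
d0=pickle.load(open("d0.pkl","rb"));d4=pickle.load(open("d4.pkl","rb"));d=pickle.load(open("d5.pkl","rb"))
print("bar mid",tri(d0,(257,197.5),(256,202.6)))
S=d["side"]
print("fingertips d4 pred",[proj(S,[456.7+k,78.6,280]).round(1) for k in(-17,0,17)])
for nm,D in(("d4",d4),("d5",d)):
    g=cv2.cvtColor(D["side"]["color"],cv2.COLOR_BGR2GRAY)
    r=(130,150,225,262) if nm=="d4" else (180,206,246,274)
    print(nm,"cols",r[2],"-",r[3]-1); 
    for y in range(r[0],r[1]): print(y," ".join(f"{v:3d}" for v in g[y,r[2]:r[3]]))
g=cv2.cvtColor(d0["side"]["color"],cv2.COLOR_BGR2GRAY); print("d0")
for y in range(180,206): print(y," ".join(f"{v:3d}" for v in g[y,246:274]))
E
```

```text
bar mid (array([454.8,  78.9, 106.7]), [[0.0, -0.0], [-0.0, 0.0]])
fingertips d4 pred [array([243.9, 153.9]), array([248.9, 149.8]), array([253.8, 145.7])]
d4 cols 225 - 261
130  76  38  22  20  20  21  20  21  23  23  23  23  24  22  23  21  22  24  56 111 133 125  79  37  22  21  21  20  21  46  96 128 136 138 138 137 138
131 110  69  35  22  21  22  21  21  22  23  24  24  24  22  23  22  22  23  44  90 127 132 109  72  51  33  24  22  23  42  90 125 137 138 138 138 138
132 131 107  69  37  27  25  22  21  22  23  23  24  24  24  22  22  25  33  48  79 123 137 129 115 100  74  56  50  38  50  92 127 136 137 137 137 138
133 138 131 108  76  57  51  36  26  23  22  23  25  27  25  22  24  32  53  68  86 125 137 138 135 129 116 110 101  79  83 113 133 138 137 138 138 139
134 140 138 131 117 109 100  74  57  49  34  26  25  27  25  23  24  40  69  84  95 124 137 139 138 137 135 134 130 118 120 132 138 138 139 139 138 138
135 139 140 139 135 133 129 116 108  99  71  40  26  25  23  22  23  39  71  86  94 112 132 139 139 139 138 139 139 136 136 138 139 139 140 139 138 136
136 140 139 13
[... 7466 characters left out ...]
 112
200 131 130 128 120  99  71  60  59  58  61  67  80 104 134 161 183 198 206 204 190 166 140 117  96  89 104 111 112
201 129 127 118 100  84  67  62  66  65  67  62  62  71  92 117 147 172 191 203 206 199 183 155 127 110 110 112 117
202 121 114  96  75  66  64  76  92  89  92  81  71  64  66  81 103 132 160 182 198 206 205 192 168 142 124 119 141
203  99  88  71  61  62  78 102 116 113 115 110 102  84  74  67  72  91 117 146 172 191 203 205 199 184 158 150 179
204  74  65  60  62  76 101 119 124 124 125 125 123 115 105  83  66  68  80 102 132 159 182 197 205 205 195 190 205
205  61  59  61  76 101 118 125 127 126 127 129 130 130 125 109  84  66  64  71  90 117 145 170 190 203 208 212 214
```

The fingertips show about 25 mm higher than the reported TCP in both side views, with no sideways shift. So the shut fingers passed just above the bar. I'll go up, open and grasp about 25 mm lower. The body stays clear of the bar either way.

Request:
drive_tool(motion=[{"fingers": 0, "linear": [0, 0, -0.01], "twist": 0}, {"fingers": 0, "linear": [0, 0, -0.025], "twist": 0}, {"fingers": 0.4, "linear": [0, -0.002, -0.015], "twist": 0}, {"fingers": 0.4, "linear": [0, 0, 0], "twist": 0}, {"fingers": 0.4, "linear": [0, 0, 0], "twist": 0}])

```text
clock: 12.28
eef_pos: [455.3, 78.7, 154.5]
tool_rot: [3.14, -0.001, 1.565]
force: [0.0, 0.1, 1.3]
width: 33.6
gripper_force: 0.0
```

```bash
python3 p.py 455.2,79,85,89.3 455.2,79,62,89.3; python3 - <<'E'
from h import *
d=pickle.load(open("d5.pkl","rb"));S=d["side"]
a=np.radians(188); y=np.array([np.sin(a),-np.cos(a),0])
for z in(331,344,360,375): print(z,[proj(S,np.array([589.7,89.9,z])+k*y).round(1) for k in(-45,45)],"seen 261,80 / 296,92")
E
```

```text
t 12.28 pos [455.3  78.7 154.5] rpy deg [179.9  -0.   89.7] q [-0.53  0.47  0.41  2.09 -0.31  0.65  0.09] F [0.  0.1 1.3] w 33.6 g 0.0
455.2,79,85,89.3 tool mm [ 0.2 -0.1 69.5] dist 69.0 twist 0.007
455.2,79,62,89.3 tool mm [ 0.2 -0.2 92.5] dist 92.0 twist 0.007
331 [array([296.4, 106.8]), array([264.7,  95.6])] seen 261,80 / 296,92
344 [array([296.2, 102.4]), array([264.1,  91.2])] seen 261,80 / 296,92
360 [array([295.8,  96.9]), array([263.4,  85.6])] seen 261,80 / 296,92
375 [array([295.5,  91.5]), array([262.7,  80.3])] seen 261,80 / 296,92
```

The check with the earlier view agrees: the open tips stood about 30 mm higher than the reported pose implies. I'll grasp at TCP z ≈ 58.

Request:
drive_tool(motion=[{"fingers": 0.4, "linear": [0, 0, 0.02], "twist": 0}, {"fingers": 0.4, "linear": [0, 0, 0.03], "twist": 0}, {"fingers": 0.4, "linear": [0, 0, 0.022], "twist": 0}, {"fingers": 0.4, "linear": [0, 0, 0.014], "twist": 0}, {"fingers": 0.4, "linear": [0, 0, 0.01], "twist": 0}])

```text
clock: 12.7
eef_pos: [453.0, 78.1, 55.5]
tool_rot: [-3.137, 0.001, 1.565]
force: [0.2, -0.2, -0.7]
width: 34.2
gripper_force: 0.0
```

Request:
drive_tool(motion=[{"fingers": 0, "linear": [0, 0, 0], "twist": 0}, {"fingers": 0, "linear": [0, 0, 0], "twist": 0}, {"fingers": 0, "linear": [0, 0, 0], "twist": 0}, {"fingers": 0, "linear": [0, 0, 0], "twist": 0}, {"fingers": 0, "linear": [0, 0, 0], "twist": 0}])

```text
clock: 13.12
eef_pos: [457.4, 78.0, 58.8]
tool_rot: [3.137, 0.0, 1.564]
force: [5.5, -1.1, -1.8]
width: 10.1
gripper_force: 58.4
```

```bash
python3 p.py
```

```text
t 13.12 pos [457.4  78.   58.8] rpy deg [179.7   0.   89.6] q [-0.42  0.63  0.28  2.16 -0.43  0.4   0.2 ] F [ 5.5 -1.1 -1.8] w 10.1 g 58.4
```

The bar is held (width 10 mm, 58 N). I'll raise the hood along its arc, about 0.05 rad per row.

Request:
drive_tool(motion=[{"fingers": 0, "linear": [0, 0.0008, -0.009], "twist": 0}, {"fingers": 0, "linear": [0, 0.0008, -0.009], "twist": 0}, {"fingers": 0, "linear": [0, 0.0017, -0.0088], "twist": 0}, {"fingers": 0, "linear": [0, 0.0017, -0.0088], "twist": 0}, {"fingers": 0, "linear": [0, 0.0026, -0.0086], "twist": 0}])

```text
clock: 13.53
eef_pos: [465.1, 77.8, 103.5]
tool_rot: [3.137, 0.001, 1.564]
force: [8.1, -1.4, -5.2]
width: 10.0
gripper_force: 58.2
```

```bash
cat > th.py <<'E'
from cell import monitor
import numpy as np
s=monitor.read_state();p=s["eef_pos"]; dx,dz=p[0]-456.3,p[2]-58.5
cx,cz=180-dx,7+dz
print("theta",np.arctan2(cz,cx)-.0389,"radius err",np.hypot(cx,cz)-180.1,"F",s["force"].round(1),"w",s["width"].round(1),"pos",p.round(1),s["clock"])
E
python3 th.py
```

```text
Traceback (most recent call last):
  File "th.py", line 5, in <module>
    print("theta",np.arctan2(cz,cx)-.0389,"radius err",np.hypot(cx,cz)-180.1,"F",s["force"].round(1),"w",s["width"].round(1),"pos",p.round(1),s["clock"])
                                                                                                         ^^^^^^^^^^^^^^^^
AttributeError: 'float' object has no attribute 'round'
```

Request:
drive_tool(motion=[{"fingers": 0, "linear": [0, 0.0031, -0.0087], "twist": 0}, {"fingers": 0, "linear": [0, 0.0039, -0.0083], "twist": 0}, {"fingers": 0, "linear": [0, 0.0034, -0.0083], "twist": 0}, {"fingers": 0, "linear": [0, 0.0043, -0.008], "twist": 0}, {"fingers": 0, "linear": [0, 0.0043, -0.008], "twist": 0}])

```text
clock: 13.95
eef_pos: [482.5, 77.3, 144.2]
tool_rot: [3.14, 0.001, 1.564]
force: [5.2, -2.8, -5.9]
width: 9.8
gripper_force: 58.8
```

```bash
sed -i 's/s\["width"\].round(1)/round(float(s["width"]),1)/' th.py; python3 th.py
```

```text
theta 0.5037161493063291 radius err -0.5319514385135733 F [ 5.2 -2.8 -5.9] w 9.8 pos [482.5  77.3 144.2] 13.95
```

Request:
drive_tool(motion=[{"fingers": 0, "linear": [0, 0.005, -0.0075], "twist": 0}, {"fingers": 0, "linear": [0, 0.005, -0.0075], "twist": 0}, {"fingers": 0, "linear": [0, 0.0057, -0.007], "twist": 0}, {"fingers": 0, "linear": [0, 0.0057, -0.007], "twist": 0}, {"fingers": 0, "linear": [0, 0.0064, -0.0064], "twist": 0}])

```text
clock: 14.37
eef_pos: [508.2, 76.7, 179.2]
tool_rot: [-3.139, 0.002, 1.564]
force: [1.7, -4.3, -5.6]
width: 9.7
gripper_force: 58.3
```

```bash
python3 th.py
```

```text
theta 0.7451061072441859 radius err 0.7540181629242966 F [ 1.7 -4.3 -5.6] w 9.7 pos [508.2  76.7 179.2] 14.3667
```

Request:
drive_tool(motion=[{"fingers": 0, "linear": [0, 0.0064, -0.0064], "twist": 0}, {"fingers": 0, "linear": [0, 0.007, -0.0057], "twist": 0}, {"fingers": 0, "linear": [0, 0.007, -0.0057], "twist": 0}, {"fingers": 0, "linear": [0, 0.0075, -0.005], "twist": 0}, {"fingers": 0, "linear": [0, 0.0075, -0.005], "twist": 0}])

```text
clock: 14.78
eef_pos: [541.0, 75.8, 207.0]
tool_rot: [-3.133, 0.002, 1.564]
force: [-7.6, -6.5, 7.4]
width: 9.7
gripper_force: 58.5
```

```bash
python3 th.py
```

```text
theta 0.98182960492197 radius err 2.2488250646833023 F [-7.6 -6.5  7.4] w 9.7 pos [541.   75.8 207. ] 14.7833
```

Request:
drive_tool(motion=[{"fingers": 0, "linear": [-0.0005, 0.0076, -0.005], "twist": 0}, {"fingers": 0, "linear": [-0.0005, 0.0076, -0.0049], "twist": 0}, {"fingers": 0, "linear": [0, 0.0083, -0.0036], "twist": 0}, {"fingers": 0, "linear": [0, 0.006, -0.0025], "twist": 0}, {"fingers": 0, "linear": [0, 0, 0], "twist": 0}])

```text
clock: 15.2
eef_pos: [573.6, 75.0, 224.1]
tool_rot: [-3.139, 0.001, 1.564]
force: [-4.7, -4.0, 5.5]
width: 10.0
gripper_force: 59.2
```

```bash
python3 th.py; python3 - <<'E'
from cell import cams
from h import *
d={n:cams.get_image(n) for n in("side","top")}; pickle.dump(d,open("d6.pkl","wb"))
for n,X in (("side",None),("top",None)):
    im=d[n]["color"];hsv=cv2.cvtColor(im,cv2.COLOR_BGR2HSV)
    m=cv2.inRange(hsv,(105,120,40),(125,255,255));k,_,st,ce=cv2.connectedComponentsWithStats(m)
    print(n,[st[j].tolist() for j in range(1,k) if st[j][4]>60])
# predicted hood upper-face outline per angle: hinge x 635.3 z97; front edge 135 from hinge, 12 above plane
S=d["side"]
for t in(.9,1.0,1.1,1.15,1.2,1.3):
    c,s=np.cos(t),np.sin(t); q=[]
    for y in(-1,157):
        u,v=-134,12; q.append(proj(S,[635.3+u*c+v*s,y,97-u*s+v*c]).round(1))
    print(t,"front corners side",q,"top",[proj(d["top"],[635.3+-134*c+12*s,y,97+134*s+12*c]).round(1) for y in(-1,157)])
E
```

```text
theta 1.183476093409757 radius err 3.5353681098251 F [-4.7 -4.   5.5] w 10.0 pos [573.6  75.  224.1] 15.2
side [[0, 11, 22, 9, 76], [291, 145, 33, 26, 147], [420, 196, 44, 32, 460], [412, 211, 46, 36, 669], [333, 352, 29, 31, 286]]
top []
0.9 front corners side [array([304.5, 159.7]), array([257.6, 134.2])] top [array([279.1, 160.5]), array([222.6, 161.3])]
1.0 front corners side [array([307.3, 155.1]), array([260.2, 129.9])] top [array([278.8, 155.9]), array([222.1, 156.7])]
1.1 front corners side [array([310.2, 150.8]), array([263.1, 125.7])] top [array([278.6, 151.2]), array([221.7, 152. ])]
1.15 front corners side [array([311.7, 148.7]), array([264.5, 123.8])] top [array([278.5, 148.7]), array([221.5, 149.6])]
1.2 front corners side [array([313.3, 146.6]), array([266.1, 121.9])] top [array([278.4, 146.3]), array([221.3, 147.1])]
1.3 front corners side [array([316.4, 142.8]), array([269.2, 118.4])] top [array([278.3, 141.4]), array([221.1, 142.2])]
```

```bash
python3 - <<'E'
from h import *
from scipy.optimize import least_squares
p=np.array([(457.4,58.8),(465.1,103.5),(482.5,144.2),(508.2,179.2),(541,207),(573.6,224.1)])
for fr in(0,1):
    f=lambda v:np.hypot(*(p-v[:2]).T)-(v[2] if fr else 180.1)
    v=least_squares(f,[635,52,180]).x
    print(v.round(1),f(v).round(1),"theta",(np.arctan2(p[:,1]-v[1],v[0]-p[:,0])-.0389).round(3))
d=pickle.load(open("d6.pkl","rb"))
hsv=cv2.cvtColor(d["side"]["color"],cv2.COLOR_BGR2HSV);m=cv2.inRange(hsv,(105,120,40),(125,255,255))[140:175,285:330]
for r in m[::2]: print("".join("#" if x else "." for x in r))
E
```

```text
[638.4  55.3 180. ] [ 0.9 -0.3 -0.7 -0.4  0.1  0.6] theta [-0.02   0.232  0.479  0.722  0.961  1.165]
[645.4  50.4 188.1] [ 0.1 -0.1 -0.1  0.1  0.1 -0.1] theta [0.006 0.248 0.484 0.715 0.944 1.14 ]
......#######................................
.........#####...............................
.............#...............................
.......................##.#..................
......................######.................
....#..................#####.................
.......##.................###................
..........###...............##...............
.............###...........#####.............
.................###.........####............
....................####.......####..........
........................###.....###..........
............................########.........
...............................######........
..................................####.......
.....................................##......
.............................................
.............................................
```

Request:
drive_tool(motion=[{"fingers": 0, "linear": [0, 0.005, -0.0019], "twist": 0}, {"fingers": 0, "linear": [0, 0.005, -0.0017], "twist": 0}, {"fingers": 0, "linear": [0, 0, 0], "twist": 0}, {"fingers": 0, "linear": [0, 0, 0], "twist": 0}])

```text
clock: 15.63
eef_pos: [583.3, 74.8, 227.9]
tool_rot: [-3.14, 0.002, 1.564]
force: [-3.0, -5.0, 7.2]
width: 9.2
gripper_force: 59.1
```

```bash
python3 th.py
```

```text
theta 1.2400478477911439 radius err 4.048118152542685 F [-3.  -5.   7.2] w 9.2 pos [583.3  74.8 227.9] 15.6333
```

Request:
drive_tool(motion=[{"fingers": 0, "linear": [0, -0.0083, 0.0033], "twist": 0}, {"fingers": 0, "linear": [0, -0.0082, 0.004], "twist": 0}, {"fingers": 0, "linear": [0, -0.0078, 0.0045], "twist": 0}, {"fingers": 0, "linear": [0, -0.0075, 0.005], "twist": 0}, {"fingers": 0, "linear": [0, -0.007, 0.005], "twist": 0}])

```text
clock: 16.05
eef_pos: [541.8, 75.9, 207.7]
tool_rot: [-3.136, -0.001, 1.564]
force: [-14.6, -3.8, 27.5]
width: 9.9
gripper_force: 63.0
```

Request:
drive_tool(motion=[{"fingers": 0, "linear": [0, -0.002, 0.0013], "twist": 0}, {"fingers": 0, "linear": [0, 0, 0], "twist": 0}, {"fingers": 0, "linear": [0, 0, 0], "twist": 0}])

```text
clock: 16.3
eef_pos: [538.9, 76.0, 205.9]
tool_rot: [-3.134, -0.001, 1.564]
force: [-14.8, -3.9, 23.9]
width: 9.6
gripper_force: 62.6
```

```bash
python3 th.py; python3 - <<'E'
from cell import cams
from h import *
d={n:cams.get_image(n) for n in("side","top")}
hsv=cv2.cvtColor(d["side"]["color"],cv2.COLOR_BGR2HSV);m=cv2.inRange(hsv,(105,120,40),(125,255,255))[140:180,280:330]
for r in m[::2]: print("".join("#" if x else "." for x in r))
k,_,st,ce=cv2.connectedComponentsWithStats(cv2.inRange(hsv,(18,90,60),(36,255,255)))
print([ce[j].round(1) for j in range(1,k) if st[j][4]>60])
d0=pickle.load(open("d0.pkl","rb"))
for n in d:
    a=cv2.absdiff(d[n]["color"],d0[n]["color"]).max(2)
    for nm,X in(("pliers",(326,309)),("hex",(264,266)),("marker",(240,242)),("tape",(347,368)),("red",(340.4,195.6)),("black",(334,210))):
        if n=="side": x,y=map(int,X); print(nm,int(a[y-4:y+5,x-4:x+5].mean()))
E
```

```text
theta 0.9692653413647868 radius err 2.4609294440881513 F [-14.8  -3.9  23.9] w 9.6 pos [538.9  76.  205.9] 16.3
..................................................
..................................................
..................................................
..................................................
..................................................
..................................................
..................................................
..................................................
.....................###..........................
......................####........................
..........................###.....................
.............................####.................
................................#####.............
...................................####...........
.......................................####.......
..........................................##......
..................................................
..................................................
..................................................
..................................................
[array([428.8, 142.1]), array([375.2, 203.9])]
pliers 7
hex 5
marker 7
tape 4
red 7
black 3
```

Request:
drive_tool(motion=[{"fingers": 0, "linear": [0, -0.002, 0.0002], "twist": 0}, {"fingers": 0, "linear": [0, -0.0023, 0.0005], "twist": 0}, {"fingers": 0, "linear": [0, 0, 0], "twist": 0}, {"fingers": 0, "linear": [0, 0, 0], "twist": 0}])

```text
clock: 16.73
eef_pos: [537.2, 76.0, 204.8]
tool_rot: [-3.139, -0.001, 1.564]
force: [-7.4, -4.4, 14.9]
width: 9.7
gripper_force: 61.5
```

```bash
python3 th.py
```

```text
theta 0.9581250471265758 radius err 2.3845128113811143 F [-7.4 -4.4 14.9] w 9.7 pos [537.2  76.  204.8] 16.7333
```

```bash
python3 -c "
from cell import ctrl
print(ctrl.finish_job())"
```

```text
the job is handed in; nothing more can be done
None
```

I handed the job in at about 17 s: the basket hangs on the drain hook, and the hood went past balance to about 1.2 rad. It was then eased back and is still held by the handle at about 0.94 rad. Both angles are worked out from the tool's position, and the first try at the handle closed on nothing.

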